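Set the eccentric roller of a label-strip guide with a gauge

ROBOT

A 7-joint arm with a two-finger parallel gripper is mounted at the origin on the work surface; the furniture and walls round the work are solid. World frame = base frame: x ahead of the robot, y to its left, z up, the work surface at z = 0. Lengths are in m, angles in rad, forces in N, time in s.
With the tool pointing down it reaches from about 0.425 to 0.825 m from the base axis. Payload 3.6 kg.
Tool frame: the origin (TCP) lies on the centre line of the jaws, within the pads' length; the fingertips stand 8 mm ahead of it and the grasp point (between the pads) lies 11 mm behind it; z points along the fingers, y is the line along which they close (so a half turn about z gives the same grasp; the last joint's range is limited). The gripper opens to 93 mm and grips with 3 to 60 N. Pads are 15 mm wide; open, the fingers measure 128 mm over their backs; the gripper's body (75 mm by 188 mm) begins 65 mm behind the grasp point.
Start: joints at [-1.151, 0.615, -0.013, 1.423, 0.008, 1.103, -0.04], TCP at [0.281, 0.586, 0.227] pointing down, gripper open.
Joint ranges: [-3.12, 3.12], [-0.3, 2.06], [-1.34, 1.32], [0.26, 2.42], [-1.36, 4.5], [0.01, 1.98], [-2.84, 2.84]. Speed limits (rad/s): [2.79, 2.79, 3.14, 3.14, 3.14, 3.14, 3.14].

INTERFACE

Orientations are given as a unit quaternion [w, x, y, z].
In Python, from workcell import manip, cams, recognise, place_of gives the robot as it stands. The module is installed in compiled form; this text tells all that it offers.
- The arm moves only by the shell command python3 -m inch 'ROWS' [OPENING] [FORCE]. ROWS is JSON, a list of rows, each an object of numbers: "x", "y", "z": the shift along the tool's x, y, z in m; "twist": the turn about the tool's z in degrees. A call has exactly 5 rows; each row shifts and turns the commanded pose from where the row before left it, along the tool's axes as they then stand; what a row does not reach is not made up. A row lasts 1/10 s, in which the tool goes at most 50 mm and 8.59 degrees, less where a joint would pass 70% of its speed; a pose out of reach is approached as far as the arm can. A call with a gripper value outside its range is refused whole. OPENING is the gripper's target within -1 to 1 (fully open at 1, half-way at 0, shut at -1), set as the call begins (- or left out, the last holds). The fingers move at their own pace and stop on an object; FORCE is the grip in N (left out, the last holds). Time passes only in rows, so rows that do not move let the fingers close, or fill a call up. It gives the time, the measured TCP pose, the force, the opening and the grip force at its end, in the units of the state.
- manip.state(): the state, without advancing time (a new reading comes with each control period).
- cams.snapshot(name): name is "scene" or "side" or "wrist"; returns the picture (420x560x3 uint8, red, green, blue); there is no depth.
- cams.camera_model(name): a dict with "fx", "fy", "cx", "cy" (pixels), "pose" (4x4, takes a point from camera to world coordinates). Camera axes: x right, y down, z forward; pixel columns grow to the right and rows downward; lengths in m; the calibration is good to about 2 mm. A picture is of the moment at which its call begins: read the wrist's pose just before it. camera_model takes no time and is no camera call; for the wrist camera it gives the pose at the moment of the call.
- manip.finish_job(): hands the job in; it is judged then, once.
Trained networks look in the newest picture that a camera, given by its name, has taken for a name from the list of things; names that differ only in an ending like _2 or _b are one class to them, and where a whole thing is asked for, a point or a joint stands for the part that bears it (a point fixed in the world has none). Each returns a list of dicts, best first, with "confidence" (0 to 1); they miss things now and then, are a little off and sometimes report something else, mostly with a low value. They report only what shows in the picture. A call takes as long as a camera call. They do not tell look-alikes from the thing itself.
- recognise(name, camera): "rect" ([centre column, centre row, width, height] as shares, 0 to 1, of the picture: columns of its width, rows of its height, round what is visible of it).
- place_of(name, camera): "at" ([column, row] as shares, 0 to 1, of the picture: columns of its width, rows of its height: a listed point, or the origin of a listed thing).
The state is a dict: "time": time; "q": joint angles; "joint_velocities": joint speeds; "effort": joint torques, N m; "position": TCP position; "tcp_rot": TCP orientation; "force": force on the tool from outside, world axes, zero at the start; "moment": the same for the moment, N m; "width": finger opening in m; "grip_force": force on a finger pad.
Only numpy, scipy, OpenCV 4.12 (cv2) and the standard library are available. Lean on these libraries where they do the work, as an engineer would, in place of code of your own. Each camera call takes 0.05 s, during which the arm holds its last target. There are 200 camera calls.

TASK

Swing the lever of the label-strip guide so that its eccentric roller closes in on the fence until the gap is just right for the steel setting gauge: the gauge still slides through freely, with at most 3 mm of play. Then prove the setting: slide the gauge, kept down on the bed, through between roller and fence from the left end to the right end until all of it is past the tightest point, and leave it there with the roller still at that setting. Leave the two white label rolls beside the guide where they are.

Things in the scene. Friction and masses are not known exactly. Their poses are not given: they have to be found in the camera images.
- guide: The strip guide, fixed: grey base plate 130 x 360 mm, 12 mm thick (its top is the bed). Origin on the worktop exactly under the roller's pivot bolt; own x points away from fence and robot, y along the bed to the left end, z up. Plate from x = -95 to +35 mm, y = -180 to +180 mm. Fence and gauge path lie along y on the -x side of the bolt; the lever, on the -y side at first, swings over the +x side
- fence: Straight aluminium fence fixed on the bed, parallel to the guide's y, 350 mm long, 18 mm thick, 26 mm high. Origin at the foot of its inner face (the face towards the roller), at mid-length; axes as the guide's. It is mounted 58 to 66 mm from the pivot bolt, differently each time, so read it
- crank (a joint): Angle of eccentric and lever about the upright bolt, 0 to 2.4 rad, growing anticlockwise from above. In the guide's frame the roller's centre lies 12 mm from the bolt in direction 0.262 rad + joint value (from x towards y), the lever in direction -1.920 rad + joint value. The gap is widest at 0 and narrows as it grows; starts at 0 to 0.6. Stiff (0.4 N m, about 5 N at the knob), stays where left
- roller_center (a point): Centre of the white eccentric roller (a plain disc of radius 30 mm, 24 mm thick, its top 38 mm above the worktop). Gap = its x in the fence's frame - 30 mm; right when that is 30 to 33 mm (its x 60 to 63 mm)
- crank_knob (a point): Mid-height of the upright black knob at the end of the lever: 22 mm in diameter, 50 mm high, from 48 to 98 mm above the worktop; this point is 73 mm above it and 80 mm from the bolt's axis. The lever itself is 18 mm wide, its top 48 mm above the worktop; the bolt head stands to 58 mm. A tall paper tray stands behind to the left, a printer 135 mm high to the right
- gauge: Loose steel setting gauge, about 0.35 kg: bar 30 mm wide (own x), 120 mm long (own y) with half-round ends, 22 mm high, black post on top. Origin at the centre of its underside (12 mm above the worktop). Starts on the bed's left end, centre at y = +90 to +115 mm in the guide's frame, beside the fence; must end with its centre between y = -47 and -145 mm, on the bed beside the fence
- gauge_post (a point): Grip height of the gauge's post, on its axis over the middle of the bar: a round post 24 mm in diameter whose top is 82 mm above the gauge's underside; this point is 57 mm above the underside
- label_roll_a: Bystander: roll of white labels 68 mm in diameter, 50 mm high, standing behind the guide; origin at the centre of its underside
- label_roll_b: Bystander: roll of white labels 60 mm in diameter, 40 mm high, standing to the right of the guide; origin at the centre of its underside
Mind the look-alikes: they are no part of the job. Of the things that look like the gauge, the larger one is meant.

How it is judged:
By the outcome, as a careful person would: the job done as asked, in the order asked, and still so for the second after the job is handed in, with the robot touching nothing.
It also fails if it takes over 61 s, if anything falls off the work surface, if the arm or the gripper's body presses on something with over 40 N, if the wrist force passes 120 N, or if a joint passes its speed limit or range.

## Working session

There is one attempt and no reset: what is moved stays moved. The work goes in short steps, Python scripts to look and compute and a shell command to move; the robot and the scene stay as the last step left them, time stands still between calls to the robot, and variables do not carry over. Pictures are saved under pics/ and viewed, at most 13 in all, crops included, and the job is handed in when it is done.

```bash
mkdir -p pics; cat > h.py <<'E'
import numpy as np,cv2
from workcell import manip,cams,recognise,place_of
def ray(cam,px):
    m=cams.camera_model(cam);P=np.array(m['pose'])
    d=P[:3,:3]@np.array([(px[0]-m['cx'])/m['fx'],(px[1]-m['cy'])/m['fy'],1]);return P[:3,3],d
def atz(cam,px,z):
    o,d=ray(cam,px);return o+d*(z-o[2])/d[2]
def proj(cam,p):
    m=cams.camera_model(cam);P=np.array(m['pose']);c=P[:3,:3].T@(np.array(p)-P[:3,3])
    return np.array([m['fx']*c[0]/c[2]+m['cx'],m['fy']*c[1]/c[2]+m['cy']])
E
cat > a.py <<'E'
from h import *
np.set_printoptions(precision=3,suppress=True)
Z=dict(guide=0,fence=.012,roller_center=.026,crank_knob=.073,gauge=.012,gauge_post=.069,label_roll_a=0)
for c in('scene','side'):
    im=cams.snapshot(c);cv2.imwrite(f'pics/{c}0.png',im[:,:,::-1])
    print(c,cams.camera_model(c)['pose'][:3,3] if hasattr(cams.camera_model(c)['pose'],'shape') else '')
    for n,z in Z.items():
        for r in place_of(n,c)[:3]:
            px=np.array(r['at'])*[560,420];print(c,n,round(r['confidence'],2),px,atz(c,px,z))
s=manip.state();print(s['time'],s['position'],s['tcp_rot'],s['force'])
E
python3 a.py
```

```text
scene [ 0.192 -0.463  0.727]
scene guide 0.81 [262.192 204.918] [0.503 0.063 0.   ]
scene fence 0.6 [236.824 210.504] [0.442 0.075 0.012]
scene roller_center 0.73 [261.576 192.99 ] [0.511 0.075 0.026]
scene crank_knob 0.79 [269.696 209.118] [ 0.478 -0.009  0.073]
scene gauge 0.78 [224.616 183.582] [0.462 0.165 0.012]
scene gauge 0.59 [165.088 217.518] [0.299 0.155 0.012]
scene gauge_post 0.79 [159.376 200.382] [0.301 0.157 0.069]
scene gauge_post 0.59 [219.8  163.59] [0.464 0.177 0.069]
scene label_roll_a 0.88 [310.8   320.208] [ 0.417 -0.229  0.   ]
scene label_roll_a 0.74 [349.72  196.812] [ 0.686 -0.041 -0.   ]
side [ 0.429 -1.081  0.524]
side guide 0.81 [265.384 226.212] [0.498 0.054 0.   ]
side guide 0.58 [271.096 213.696] [0.516 0.128 0.   ]
side fence 0.96 [240.184 219.702] [0.439 0.066 0.012]
side fence 0.46 [228.816 296.016] [ 0.415 -0.268  0.012]
side roller_center 0.76 [271.6  213.78] [0.513 0.068 0.026]
side crank_knob 0.83 [260.12  207.102] [ 0.482 -0.003  0.073]
side gauge 0.72 [182.    208.404] [0.296 0.137 0.012]
side gauge 0.56 [251.328 202.986] [0.468 0.17  0.012]
side gauge_post 0.67 [251.216 184.506] [0.467 0.152 0.069]
side gauge_post 0.5 [185.976 190.596] [0.31  0.111 0.069]
side label_roll_a 0.94 [227.472 294.42 ] [ 0.412 -0.244  0.   ]
0.8 [0.281 0.586 0.227] [-0.     0.222  0.975  0.   ] [-0.065 -0.903  0.271]
```

View pics/scene0.png

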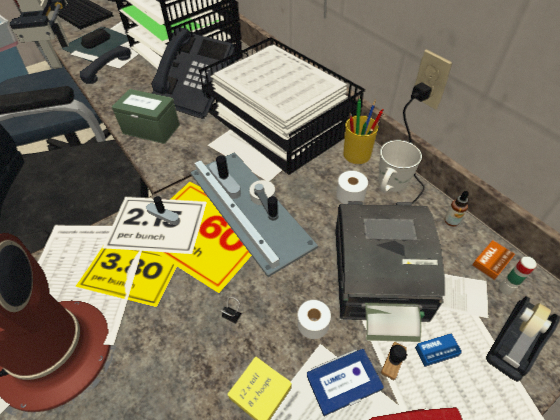

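View pics/side0.png

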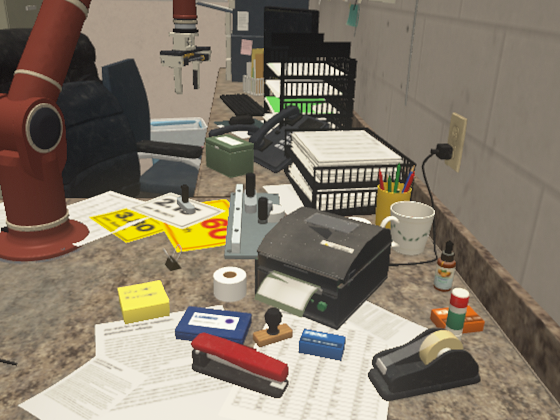

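The scene shows the guide with plate corners near (193,170), (268,273) and (315,240). The gauge post is at (222,165) at the left end, and the knob at (271,207). The smaller look-alike sits on the paper at (160,205). I'll move over the guide for a closer look.

```bash
R='{"x":-0.032,"y":-0.032}'; python3 -m inch '[{"x":-0.032,"y":-0.032},{"x":-0.032,"y":-0.032},{"x":-0.032,"y":-0.032},{"x":-0.032,"y":-0.032},{"x":-0.032,"y":-0.032}]' 1
python3 -m inch '[{"x":-0.032,"y":-0.032},{"x":-0.032,"y":-0.032},{"x":-0.032,"y":-0.032},{"x":-0.032,"y":-0.032},{"x":-0.032,"y":-0.032}]'
python3 - <<'E'
from h import *
np.set_printoptions(precision=3,suppress=True)
for p in [(193,170),(268,273),(315,240),(232,152)]: print(atz('scene',p,.012))
s=manip.state();print(s['time'],s['position'],s['tcp_rot'])
cv2.imwrite('pics/w1.png',cams.snapshot('wrist')[:,:,::-1]);print(cams.camera_model('wrist'))
E
```

```text
[0.422 0.253 0.012]
[ 0.406 -0.103  0.012]
[ 0.534 -0.096  0.012]
[0.536 0.251 0.012]
0.8 [0.281 0.586 0.227] [-0.     0.222  0.975  0.   ]
{'fx': 316.25586593269185, 'fy': 316.25586593269185, 'cx': 282.5473240611483, 'cy': 211.30899937183295, 'pose': array([[ 0.432,  0.865,  0.256,  0.209],
       [ 0.902, -0.414, -0.122,  0.621],
       [ 0.   ,  0.283, -0.959,  0.384],
       [ 0.   ,  0.   ,  0.   ,  1.   ]])}invalid input
invalid input
```

View pics/w1.png

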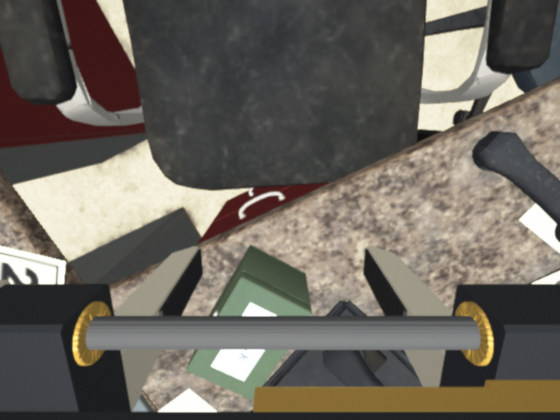

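The arm did not move; the view shows only the chair and the green box. The rows probably need all four keys.

```bash
python3 -m inch '[{"x":-0.032,"y":-0.032,"z":0,"twist":0},{"x":-0.032,"y":-0.032,"z":0,"twist":0},{"x":-0.032,"y":-0.032,"z":0,"twist":0},{"x":-0.032,"y":-0.032,"z":0,"twist":0},{"x":-0.032,"y":-0.032,"z":0,"twist":0}]' 1
```

```text
time: 1.35
position: [0.3565, 0.3711, 0.2269]
tcp_rot: [0.0, 0.221, 0.975, 0.0]
force: [0.6, -0.5, -0.2]
width: 0.0932
grip_force: 0.0
```

```bash
python3 -m inch '[{"x":-0.037,"y":-0.031,"z":0,"twist":0},{"x":-0.037,"y":-0.031,"z":0,"twist":0},{"x":-0.037,"y":-0.031,"z":0,"twist":0},{"x":-0.037,"y":-0.031,"z":0,"twist":0},{"x":-0.037,"y":-0.031,"z":0,"twist":0}]'
python3 -m inch '[{"x":-0.04,"y":-0.03,"z":-0.01,"twist":0},{"x":0,"y":0,"z":-0.02,"twist":-6},{"x":0,"y":0,"z":-0.02,"twist":-6},{"x":0,"y":0,"z":-0.02,"twist":-6},{"x":0,"y":0,"z":-0.01,"twist":-6}]'
cat > b.py <<'E'
from h import *
import sys
np.set_printoptions(precision=4,suppress=True)
im=cams.snapshot('wrist');cv2.imwrite(sys.argv[1],im[:,:,::-1])
Z=dict(guide=0,fence=.012,roller_center=.026,crank_knob=.073,gauge=.012,gauge_post=.069)
for n,z in Z.items():
    for r in place_of(n,'wrist')[:2]:
        px=np.array(r['at'])*[560,420];print(n,round(r['confidence'],2),px,atz('wrist',px,z))
s=manip.state();print(s['time'],s['position'],s['tcp_rot'])
for p in [(340,205),(440,203),(340,290)]: print('printer',atz('scene',p,.135))
print('tray',[atz('scene',p,.0) for p in [(205,105),(290,165),(363,95)]])
E
python3 b.py pics/w2.png
```

```text
time: 1.85
position: [0.4566, 0.1513, 0.2271]
tcp_rot: [0.0, 0.221, 0.975, 0.0]
force: [-0.1, -0.4, 0.9]
width: 0.0926
grip_force: 0.0
time: 2.35
position: [0.4793, 0.1096, 0.3084]
tcp_rot: [0.002, 0.012, 1.0, 0.0]
force: [-0.3, 0.5, -0.8]
width: 0.093
grip_force: 0.0
guide 0.98 [259.896 188.916] [0.5032 0.0758 0.    ]
fence 0.95 [253.512 147.588] [0.4392 0.0704 0.012 ]
roller_center 0.7 [259.504 199.794] [0.5104 0.076  0.026 ]
crank_knob 0.69 [192.976 188.202] [ 0.4804 -0.0032  0.073 ]
gauge 0.9 [326.2    37.212] [0.3011 0.1708 0.012 ]
gauge 0.56 [322.504 164.01 ] [0.4632 0.1671 0.012 ]
gauge_post 0.72 [330.008  31.29 ] [0.3076 0.1675 0.069 ]
gauge_post 0.57 [330.68  169.806] [0.4626 0.1705 0.069 ]
2.7 [0.478  0.1095 0.3056] [-0.0009  0.0145  0.9999 -0.0003]
printer [ 0.5649 -0.1238  0.135 ]
printer [ 0.7214 -0.2336  0.135 ]
printer [ 0.4457 -0.2603  0.135 ]
tray [array([0.5841, 0.4873, 0.    ]), array([0.6356, 0.1311, 0.    ]), array([0.9932, 0.2409, 0.    ])]
```

View pics/w2.png

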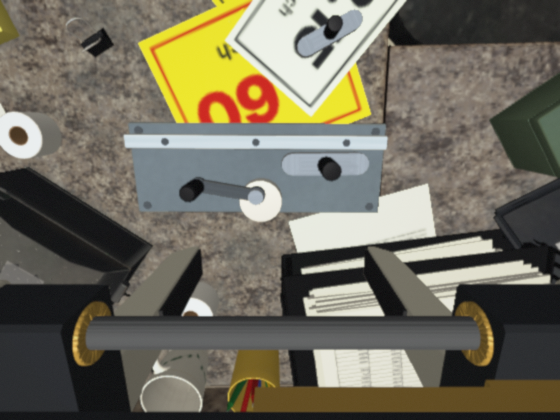

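The wrist view shows the fence strip at rows 136–149, the gauge post at (330,168), the knob at (191,189), the bolt at (256,195) and the roller at (260,200). The look-alike lies up on the paper. Next I'll fit the fence edge and plate edges in this picture.

```bash
cat > c.py <<'E'
from h import *
np.set_printoptions(precision=4,suppress=True)
g=cv2.GaussianBlur(cv2.cvtColor(cv2.imread('pics/w2.png'),cv2.COLOR_BGR2GRAY),(3,3),0).astype(float)
def edge(cols,r0,r1,sg,z,name):
    P=[]
    for c in cols:
        d=sg*np.diff(g[r0:r1,c]);k=int(d.argmax())
        if 0<k<len(d)-1 and d[k]>5:
            den=d[k-1]-2*d[k]+d[k+1];k=k+.5*(d[k-1]-d[k+1])/den if den else k
        else: continue
        P.append(atz('wrist',(c,r0+k+.5),z)[:2])
    P=np.array(P)
    for _ in range(4):
        f=np.polyfit(P[:,1],P[:,0],1);e=P[:,0]-np.polyval(f,P[:,1]);P=P[abs(e)<max(2*e.std(),3e-4)]
    print(name,'x at y=.072:',np.polyval(f,.072),'slope',f[0],'n',len(P),e.std());return f
edge(range(150,240),142,156,-1,.038,'fence inner top')
edge(range(150,370),130,141,1,.038,'fence outer top')
for sg in(1,-1): edge(range(160,235),204,220,sg,.012,'plate far')
for sg in(1,-1): edge(range(150,370),116,132,sg,.012,'plate near')
cv2.imwrite('pics/w2c.png',cv2.resize(cv2.imread('pics/w2.png')[110:230,120:400],None,fx=2.8,fy=2.8,interpolation=cv2.INTER_CUBIC))
E
python3 c.py
```

```text
fence inner top x at y=.072: 0.4364726539687226 slope 0.0393649221417146 n 90 0.00011901166138870574
fence outer top x at y=.072: 0.41887338912351835 slope 0.03453640580654251 n 205 0.00016674592692173836
plate far x at y=.072: 0.5374373948995202 slope 0.06707889220115551 n 21 0.0009515316598157264
plate far x at y=.072: 0.5303881342354735 slope 0.03595731214098737 n 58 0.00045787651920968573
plate near x at y=.072: 0.40187452192533646 slope 0.012541015041542319 n 66 0.0012078687556871025
plate near x at y=.072: 0.4035376336519061 slope 0.03060852470668846 n 106 0.0004348092174196104
```

View pics/w2c.png

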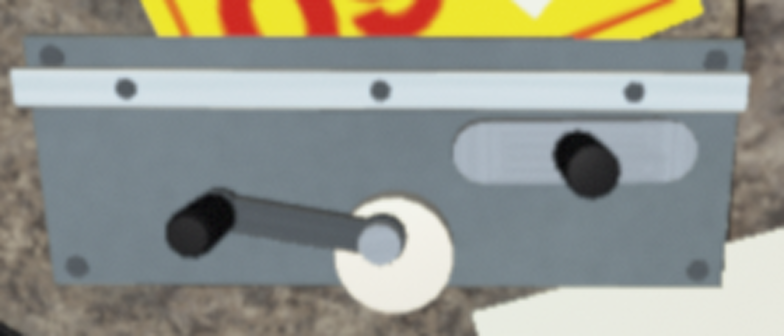

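The crop shows the bolt head at crop (381,244) and the roller disc centred at (394,254). Roller top and fence top are at the same height, so I can measure the gap directly.

```bash
cat > d.py <<'E'
from h import *
import sys
np.set_printoptions(precision=4,suppress=True)
def roller(im,cam,guess,z=.038):
    hsv=cv2.cvtColor(im,cv2.COLOR_BGR2HSV)
    m=((hsv[...,2]>190)&(hsv[...,1]<45)).astype(np.uint8)
    # world rectified at z: sample circle edges radially
    g=cv2.GaussianBlur(cv2.cvtColor(im,cv2.COLOR_BGR2GRAY),(3,3),0).astype(np.float32)
    c=np.array(guess,float)
    for it in range(6):
        P=[]
        for a in np.linspace(0,2*np.pi,120,endpoint=False):
            r=np.arange(.022,.038,.00025)
            px=np.array([proj(cam,[c[0]+q*np.cos(a),c[1]+q*np.sin(a),z]) for q in r],np.float32)
            v=cv2.remap(g,px[:,:1],px[:,1:],cv2.INTER_LINEAR).ravel()
            d=v[:-4]-v[4:];k=int(d.argmax())
            if d[k]>30: P.append([c[0]+(r[k]+.0005)*np.cos(a),c[1]+(r[k]+.0005)*np.sin(a)])
        P=np.array(P)
        for _ in range(4):
            A=np.c_[2*P,np.ones(len(P))];s=np.linalg.lstsq(A,(P**2).sum(1),rcond=None)[0]
            R=np.sqrt(s[2]+s[0]**2+s[1]**2);e=np.hypot(*(P-s[:2]).T)-R;P=P[abs(e)<max(2*e.std(),2e-4)]
        c=s[:2]
    return c,R,len(P),e.std()
if __name__=='__main__':
    im=cv2.imread('pics/w2.png')
    c,R,n,sd=roller(im,'wrist',atz('wrist',(260.7,200.7),.038)[:2]);print('roller',c,R,n,sd)
    b=atz('wrist',(256.1,197.1),.058);print('bolt',b)
    s=.036;nv=np.array([1,-s])/np.hypot(1,s)
    f0=np.array([.4365,.072]);rc=(c-f0)@nv;print('roller fence x',rc,'gap by edge',rc-R,'bolt fx',(b[:2]-f0)@nv)
    kt=atz('wrist',(120+192/2.8,110+232/2.8),.098);print('knob top',kt)
    gp=atz('wrist',(120+592/2.8,110+170/2.8),.094);print('post top',gp)
    for v in(c-b[:2],kt[:2]-b[:2]): print(v,np.linalg.norm(v),np.arctan2(v[1],v[0])+s)
E
python3 d.py
```

```text
Traceback (most recent call last):
  File "d.py", line 26, in <module>
    c,R,n,sd=roller(im,'wrist',atz('wrist',(260.7,200.7),.038)[:2]);print('roller',c,R,n,sd)
             ~~~~~~^^^^^^^^^^^^^^^^^^^^^^^^^^^^^^^^^^^^^^^^^^^^^^^^
  File "d.py", line 14, in roller
    px=np.array([proj(cam,[c[0]+q*np.cos(a),c[1]+q*np.sin(a),z]) for q in r],np.float32)
                 ~~~~^^^^^^^^^^^^^^^^^^^^^^^^^^^^^^^^^^^^^^^^^^^
  File "h.py", line 9, in proj
    m=cams.camera_model(cam);P=np.array(m['pose']);c=P[:3,:3].T@(np.array(p)-P[:3,3])
ValueError: time passes only in moves, steps and waits
```

```bash
sed -i 's/cams.camera_model(cam)/model(cam)/; s/^def ray/_M={}\ndef model(c):\n    if c not in _M: _M[c]=cams.camera_model(c)\n    return _M[c]\ndef ray/' h.py; sed -i '/hsv/d' d.py; python3 d.py
```

```text
roller [0.5086 0.0777] 0.02942794276219262 57 0.00026959846557664675
bolt [0.4977 0.0743 0.058 ]
roller fence x 0.07182384354955304 gap by edge 0.04239590078736042 bolt fx 0.06109763409008914
knob top [ 0.4806 -0.0016  0.098 ]
post top [0.4597 0.1677 0.094 ]
[0.0109 0.0034] 0.01136294942635624 0.3363719490520787
[-0.0171 -0.0759] 0.07784724517994106 -1.75688989144442
```

F is about 62.2 mm and q is about 0.12, so the target is q ≈ 1.37. In world coordinates the knob goes from about (0.482,-0.004) to (0.5675,0.0305). Now I'll go to the knob.

```bash
python3 -m inch '[{"x":-0.0016,"y":-0.0227,"z":0.02,"twist":0},{"x":-0.0016,"y":-0.0227,"z":0.02,"twist":0},{"x":-0.0016,"y":-0.0227,"z":0.02,"twist":0},{"x":-0.0016,"y":-0.0227,"z":0.02,"twist":0},{"x":-0.0016,"y":-0.0227,"z":0.02,"twist":0}]'
python3 -m inch '[{"x":0,"y":0,"z":0.015,"twist":0},{"x":0,"y":0,"z":0.015,"twist":0},{"x":0,"y":0,"z":0.015,"twist":0},{"x":0,"y":0,"z":0.005,"twist":0},{"x":0,"y":0,"z":0,"twist":0}]'
python3 - <<'E'
from h import *
np.set_printoptions(precision=4,suppress=True)
im=cams.snapshot('wrist');cv2.imwrite('pics/w3.png',im[:,:,::-1])
print([ (r['confidence'],atz('wrist',np.array(r['at'])*[560,420],.073)) for r in place_of('crank_knob','wrist')[:2]]);s=manip.state();print(s['position'],s['tcp_rot'])
print(proj('wrist',[*s['position'][:2],.098]))
E
```

```text
time: 3.2
position: [0.483, -0.0049, 0.2052]
tcp_rot: [-0.0, 0.014, 1.0, -0.0]
force: [-0.5, 0.3, -0.5]
width: 0.0929
grip_force: 0.0
time: 3.7
position: [0.4827, -0.004, 0.1556]
tcp_rot: [-0.001, 0.014, 1.0, -0.0]
force: [-0.6, -0.4, -0.5]
width: 0.0933
grip_force: 0.0
[(0.56, array([ 0.4852, -0.0053,  0.073 ])), (0.38, array([0.4816, 0.0567, 0.073 ]))]
[ 0.4837 -0.004   0.1568] [ 0.0003  0.0139  0.9999 -0.    ]
[281.9896 231.2221]
```

View pics/w3.png

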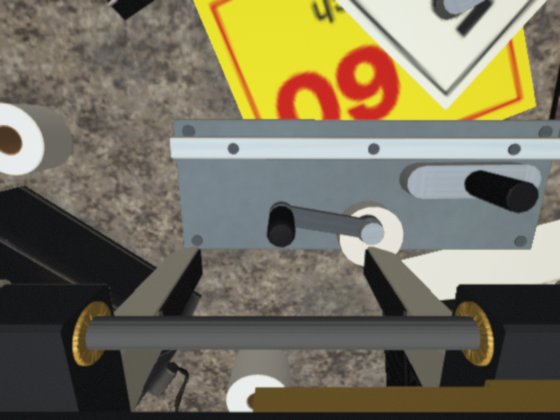

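The knob top sits at (281,231), matching the predicted (282,231), so I'll descend and grip.

```bash
python3 -m inch '[{"x":0,"y":0,"z":0.02,"twist":0},{"x":0,"y":0,"z":0.02,"twist":0},{"x":0,"y":0,"z":0.02,"twist":0},{"x":0,"y":0,"z":0.02,"twist":0},{"x":0,"y":0,"z":0.012,"twist":0}]'
python3 -m inch '[{"x":0,"y":0,"z":0,"twist":0},{"x":0,"y":0,"z":0,"twist":0},{"x":0,"y":0,"z":0,"twist":0},{"x":0,"y":0,"z":0,"twist":0},{"x":0,"y":0,"z":0,"twist":0}]' -1 20
python3 -m inch '[{"x":0,"y":0,"z":0,"twist":0},{"x":0,"y":0,"z":0,"twist":0},{"x":0,"y":0,"z":0,"twist":0},{"x":0,"y":0,"z":0,"twist":0},{"x":0,"y":0,"z":0,"twist":0}]'
```

```text
time: 4.3
position: [0.4836, -0.004, 0.064]
tcp_rot: [0.0, 0.014, 1.0, -0.0]
force: [-0.4, 0.0, -0.6]
width: 0.0929
grip_force: 0.0
time: 4.8
position: [0.4838, -0.0041, 0.0651]
tcp_rot: [0.001, 0.014, 1.0, 0.0]
force: [0.2, -0.1, -0.9]
width: 0.0577
grip_force: 0.0
time: 5.3
position: [0.4833, -0.0054, 0.0644]
tcp_rot: [-0.0, 0.015, 1.0, -0.001]
force: [-0.5, -3.0, 0.7]
width: 0.0216
grip_force: 20.0
```

```bash
python3 - <<'E'
import numpy as np
t=np.linspace(-1.793,-.589,16);p=.08*np.c_[np.cos(t),np.sin(t)];d=np.diff(p,axis=0)
print(np.round(np.c_[d@[-1,.029],d@[.029,1]]*1000,1).tolist())
E
```

```text
[[-6.3, -1.0], [-6.4, -0.5], [-6.4, 0.0], [-6.4, 0.6], [-6.3, 1.1], [-6.2, 1.6], [-6.1, 2.1], [-5.9, 2.6], [-5.7, 3.0], [-5.4, 3.5], [-5.1, 3.9], [-4.8, 4.3], [-4.4, 4.7], [-4.0, 5.0], [-3.6, 5.3]]
```

```bash
python3 -m inch '[{"x":-0.0063,"y":-0.001,"z":0,"twist":0},{"x":-0.0064,"y":-0.0005,"z":0,"twist":0},{"x":-0.0064,"y":0,"z":0,"twist":0},{"x":-0.0064,"y":0.0006,"z":0,"twist":0},{"x":-0.0063,"y":0.0011,"z":0,"twist":0}]'
```

```text
time: 5.8
position: [0.5103, -0.0068, 0.0643]
tcp_rot: [-0.006, 0.014, 1.0, -0.001]
force: [-8.7, -4.5, 9.6]
width: 0.021
grip_force: 20.0
```

```bash
python3 -m inch '[{"x":-0.0062,"y":0.0016,"z":0,"twist":0},{"x":-0.0061,"y":0.0021,"z":0,"twist":0},{"x":-0.0059,"y":0.0026,"z":0,"twist":0},{"x":-0.0057,"y":0.003,"z":0,"twist":0},{"x":-0.0054,"y":0.0035,"z":0,"twist":0}]'
python3 -m inch '[{"x":-0.0051,"y":0.0039,"z":0,"twist":0},{"x":-0.0048,"y":0.0043,"z":0,"twist":0},{"x":-0.0044,"y":0.0047,"z":0,"twist":0},{"x":-0.004,"y":0.005,"z":0,"twist":0},{"x":0,"y":0,"z":0,"twist":0}]'
```

```text
time: 6.3
position: [0.5421, 0.0012, 0.0643]
tcp_rot: [-0.003, 0.015, 1.0, -0.004]
force: [-3.1, -10.4, 3.9]
width: 0.0214
grip_force: 20.0
time: 6.8
position: [0.5666, 0.0164, 0.0645]
tcp_rot: [0.003, 0.016, 1.0, -0.005]
force: [4.6, -12.4, -3.4]
width: 0.0209
grip_force: 20.1
```

```bash
python3 -m inch '[{"x":0,"y":0,"z":0,"twist":0},{"x":0,"y":0,"z":0,"twist":0},{"x":0,"y":0,"z":0,"twist":0},{"x":0,"y":0,"z":0,"twist":0},{"x":0,"y":0,"z":0,"twist":0}]' 0
python3 -m inch '[{"x":0,"y":0,"z":-0.02,"twist":0},{"x":0,"y":0,"z":-0.03,"twist":0},{"x":0.025,"y":0.005,"z":-0.03,"twist":0},{"x":0.03,"y":0.01,"z":-0.03,"twist":0},{"x":0.03,"y":0.02,"z":-0.03,"twist":0}]'
python3 -m inch '[{"x":0,"y":0,"z":0,"twist":0},{"x":0,"y":0,"z":0,"twist":0},{"x":0,"y":0,"z":0,"twist":0},{"x":0,"y":0,"z":0,"twist":0},{"x":0,"y":0,"z":0,"twist":0}]'
python3 b.py pics/w4.png | head -9
python3 - <<'E'
import cv2;cv2.imwrite('pics/w4b.png',cv2.resize(cv2.imread('pics/w4.png')[:300],None,fx=1.4,fy=1.4))
E
```

```text
time: 7.3
position: [0.5631, 0.0257, 0.0643]
tcp_rot: [-0.001, 0.013, 1.0, 0.0]
force: [0.9, 0.2, -0.0]
width: 0.0465
grip_force: 0.0
time: 7.8
position: [0.4782, 0.0613, 0.2054]
tcp_rot: [-0.0, 0.015, 1.0, -0.0]
force: [-0.1, 0.7, -0.4]
width: 0.0468
grip_force: 0.0
time: 8.3
position: [0.4797, 0.0612, 0.2034]
tcp_rot: [-0.001, 0.015, 1.0, -0.0]
force: [0.0, 0.4, -0.1]
width: 0.0466
grip_force: 0.0
guide 0.95 [295.176 206.892] [0.5021 0.0762 0.    ]
fence 0.63 [290.304 155.988] [0.4407 0.0714 0.012 ]
roller_center 0.87 [302.512 211.386] [0.5002 0.0833 0.026 ]
roller_center 0.51 [ 14.112 136.206] [ 0.4107 -0.2139  0.026 ]
gauge 0.67 [387.184   8.694] [0.3018 0.1683 0.012 ]
gauge 0.57 [375.424 174.51 ] [0.4638 0.1657 0.012 ]
gauge_post 0.95 [396.312 184.296] [0.4634 0.1693 0.069 ]
8.65 [0.4796 0.0618 0.2043] [-0.0001  0.014   0.9999 -0.    ]
printer [ 0.5649 -0.1238  0.135 ]
```

View pics/w4b.png

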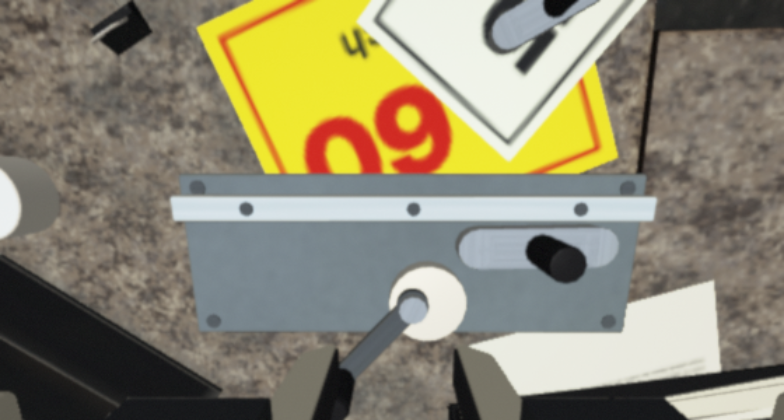

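The lever now points down-left. The roller is at crop (428,303), the bolt at (413,306) and the fence's inner edge at row 221. I'll measure the gap now.

```bash
cat > e.py <<'E'
from h import *
import c as C, d as D
E
cat > e.py <<'E'
from h import *
from d import roller
np.set_printoptions(precision=4,suppress=True)
im=cv2.imread('pics/w4.png');g=cv2.GaussianBlur(cv2.cvtColor(im,cv2.COLOR_BGR2GRAY),(3,3),0).astype(float)
def line(cols,r0,r1,sg):
    P=[]
    for c in cols:
        d=sg*np.diff(g[r0:r1,c]);k=int(d.argmax())
        if 0<k<len(d)-1: k=k+.5*(d[k-1]-d[k+1])/(d[k-1]-2*d[k]+d[k+1])
        P.append(atz('wrist',(c,r0+k+.5),.038)[:2])
    P=np.array(P);f=np.polyfit(P[:,1],P[:,0],1);e=P[:,0]-np.polyval(f,P[:,1]);m=abs(e)<2*e.std()+1e-5
    return np.polyfit(P[m,1],P[m,0],1),e.std()
fi,e1=line(range(150,320),151,166,-1);fo,e2=line(range(150,320),134,147,1)
c,R,n,sd=roller(im,'wrist',atz('wrist',(305.7,216.4),.038)[:2])
b=atz('wrist',(295,218.6),.058)[:2]
k=1/np.hypot(1,fi[0]);fx=lambda p,f:(p[0]-np.polyval(f,p[1]))*k
print('fence',fi,fo,e1,e2,'thick',fx([np.polyval(fi,.07),.07],fo))
print('roller',c,R,n,sd,'fx',fx(c,fi),'scaled',fx(c,fi)*.03/R,'bolt',b,fx(b,fi))
v=c-b;print('q from roller',np.arctan2(v[1],v[0])+fi[0]-.262, np.hypot(*v))
o,dn=b,[np.array(p)/1.4 for p in((413,306),(343,378))]
a,bb=[atz('wrist',p,.048)[:2] for p in dn];v=bb-a;print('q lever',np.arctan2(v[1],v[0])+fi[0]+1.92)
E
python3 e.py
```

```text
fence [0.0271 0.4372] [0.0286 0.4202] 4.570108160350556e-05 4.118931151321129e-05 thick 0.0168898426885599
roller [0.5036 0.0858] 0.029676668877826818 95 0.00021445377834580112 fx 0.06402940693770993 scaled 0.0647270155568741 bolt [0.4984 0.0743] 0.05915586362844934
q from roller 0.9106628969250166 0.01257025138743328
q lever 1.178461703221359
```

```bash
python3 -m inch '[{"x":-0.02,"y":-0.01,"z":0,"twist":0},{"x":-0.02,"y":-0.01,"z":0.01,"twist":0},{"x":-0.02,"y":-0.01,"z":0.01,"twist":0},{"x":-0.02,"y":-0.01,"z":0.02,"twist":0},{"x":0,"y":0,"z":0,"twist":0}]' 1
python3 - <<'E'
from h import *
np.set_printoptions(precision=4,suppress=True)
for c in('wrist','scene','side'):
    im=cams.snapshot(c)
    if c=='wrist': cv2.imwrite('pics/w5.png',im[:,:,::-1])
    print(c,[ (r['confidence'],np.array(r['at'])*[560,420],atz(c,np.array(r['at'])*[560,420],.073)) for r in place_of('crank_knob',c)[:2]])
s=manip.state();print(s['time'],s['position'],proj('wrist',[*s['position'][:2],.098]))
E
```

```text
time: 9.15
position: [0.559, 0.0174, 0.162]
tcp_rot: [-0.001, 0.016, 1.0, -0.001]
force: [-1.0, 0.3, 0.7]
width: 0.0818
grip_force: 0.0
wrist [(0.62, array([282.016, 218.904]), array([0.5587, 0.0197, 0.073 ]))]
scene [(0.78, array([294.616, 184.716]), array([0.5622, 0.0156, 0.073 ]))]
side [(0.96, array([294.224, 202.188]), array([0.5607, 0.0246, 0.073 ]))]
9.45 [0.5582 0.0206 0.1654] [283.1079 228.4022]
```

View pics/w5.png

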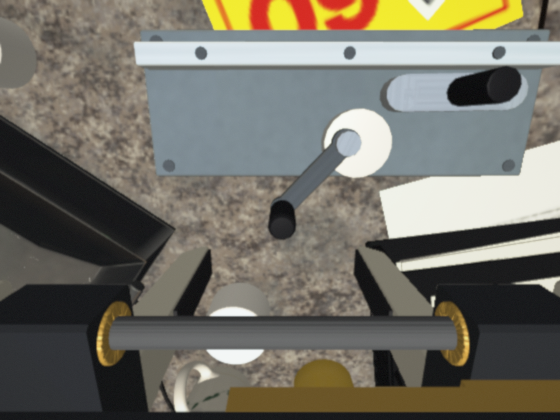

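The knob top at (282,228) is right under the TCP. I'll regrip it and swing about 0.22 rad more.

```bash
python3 -m inch '[{"x":0,"y":0,"z":0.02,"twist":0},{"x":0,"y":0,"z":0.02,"twist":0},{"x":0,"y":0,"z":0.02,"twist":0},{"x":0,"y":0,"z":0.02,"twist":0},{"x":0,"y":0,"z":0.02,"twist":0}]'
python3 -m inch '[{"x":0,"y":0,"z":0,"twist":0},{"x":0,"y":0,"z":0,"twist":0},{"x":0,"y":0,"z":0,"twist":0},{"x":0,"y":0,"z":0,"twist":0},{"x":0,"y":0,"z":0,"twist":0}]' -1 20
python3 -m inch '[{"x":0,"y":0,"z":0,"twist":0},{"x":0,"y":0,"z":0,"twist":0},{"x":0,"y":0,"z":0,"twist":0},{"x":0,"y":0,"z":0,"twist":0},{"x":0,"y":0,"z":0,"twist":0}]'
python3 -m inch '[{"x":-0.003,"y":0.004,"z":0,"twist":0},{"x":-0.003,"y":0.004,"z":0,"twist":0},{"x":-0.003,"y":0.004,"z":0,"twist":0},{"x":-0.002,"y":0.004,"z":0,"twist":0},{"x":0,"y":0,"z":0,"twist":0}]'
```

```text
time: 9.95
position: [0.5586, 0.0204, 0.0647]
tcp_rot: [0.001, 0.013, 1.0, 0.0]
force: [0.4, 0.5, 0.6]
width: 0.0929
grip_force: 0.0
time: 10.45
position: [0.559, 0.0197, 0.0654]
tcp_rot: [0.001, 0.014, 1.0, 0.0]
force: [0.6, 0.1, 0.1]
width: 0.0575
grip_force: 0.0
time: 10.95
position: [0.5585, 0.0167, 0.0644]
tcp_rot: [-0.0, 0.015, 1.0, -0.002]
force: [0.3, -5.3, 0.4]
width: 0.0214
grip_force: 20.0
time: 11.45
position: [0.5711, 0.0297, 0.0644]
tcp_rot: [0.001, 0.015, 1.0, -0.004]
force: [2.4, -8.3, -0.3]
width: 0.0214
grip_force: 20.0
```

The knob moved 18 mm (0.226 rad). I'll release it, rise and check the gap.

```bash
python3 -m inch '[{"x":0,"y":0,"z":0,"twist":0},{"x":0,"y":0,"z":0,"twist":0},{"x":0,"y":0,"z":0,"twist":0},{"x":0,"y":0,"z":0,"twist":0},{"x":0,"y":0,"z":0,"twist":0}]' 0
python3 -m inch '[{"x":0,"y":0,"z":-0.02,"twist":0},{"x":0,"y":0,"z":-0.03,"twist":0},{"x":0.02,"y":0.01,"z":-0.03,"twist":0},{"x":0.025,"y":0.02,"z":-0.03,"twist":0},{"x":0,"y":0.02,"z":0,"twist":0}]'
python3 -m inch '[{"x":0,"y":0,"z":0,"twist":0},{"x":0,"y":0,"z":0,"twist":0},{"x":0,"y":0,"z":0,"twist":0},{"x":0,"y":0,"z":0,"twist":0},{"x":0,"y":0,"z":0,"twist":0}]' 1
python3 b.py pics/w6.png | head -9
```

```text
time: 11.95
position: [0.5696, 0.0363, 0.0644]
tcp_rot: [-0.0, 0.013, 1.0, 0.0]
force: [-0.6, -1.0, -0.5]
width: 0.0464
grip_force: 0.0
time: 12.45
position: [0.5256, 0.0877, 0.1783]
tcp_rot: [0.002, 0.014, 1.0, 0.001]
force: [2.2, -0.0, -0.4]
width: 0.0466
grip_force: 0.0
time: 12.95
position: [0.5263, 0.0855, 0.1738]
tcp_rot: [-0.001, 0.015, 1.0, -0.0]
force: [0.6, 0.1, 0.0]
width: 0.0818
grip_force: 0.0
guide 0.55 [269.024 175.518] [0.5053 0.0726 0.    ]
fence 0.82 [268.016 111.006] [0.4404 0.0748 0.012 ]
roller_center 0.67 [278.88 178.08] [0.5035 0.0834 0.026 ]
crank_knob 0.91 [223.608 260.316] [0.5678 0.0324 0.073 ]
gauge 0.66 [271.096 173.418] [0.5011 0.0754 0.012 ]
gauge_post 0.91 [380.912 134.4  ] [0.4623 0.1677 0.069 ]
13.3 [0.5263 0.0866 0.1744] [-0.      0.0139  0.9999 -0.    ]
printer [ 0.5649 -0.1238  0.135 ]
printer [ 0.7214 -0.2336  0.135 ]
```

View pics/w6.png

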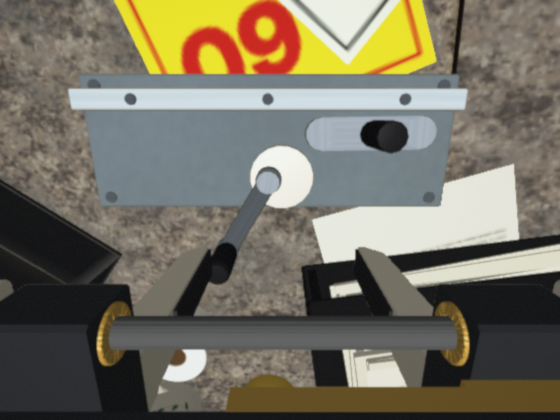

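The roller is at (281,177), the fence at rows 89–109, and the gauge slot-shaped bar at rows 116–151. I'll measure the gap again the same way, with the fence's midline as a cross-check.

```bash
sed -i "s#w4.png#w6.png#; s#(305.7,216.4)#(281,177)#; s#(295,218.6)#(267.5,181)#; s#range(150,320),151,166#range(150,300),103,114#; s#range(150,320),134,147#range(150,300),83,95#; s#^o,dn.*#dn=[(267.5,181),(225,252)]#" e.py
cat >> e.py <<'E'
mid=(fi+fo)/2
print('fx from fence midline -9:',fx(c,mid)*.03/R-.009)
for cc in(320,340,425): print([round(float(x),4) for x in [atz('wrist',(cc,r+.5),.034)[0] for r in (110+np.diff(g[110:125,cc]).argmax(),145+np.diff(-g[145:158,cc]).argmax())]])
E
python3 e.py
```

```text
fence [0.0288 0.4372] [0.0275 0.4202] 4.474319814337917e-05 1.866443673355257e-05 thick 0.017140291321951474
roller [0.501  0.0863] 0.02954126083127452 101 0.000172153143899226 fx 0.061248439762193504 scaled 0.062199552123399685 bolt [0.5001 0.0745] 0.06071632884547295
q from roller 1.264024149487373 0.011886711608687232
q lever 1.378112385322504
fx from fence midline -9: 0.06191352602568161
[0.4479, 0.4764]
[0.4475, 0.4778]
[0.4496, 0.4773]
```

The gap reads about 31.2–32.2 mm, which is within range. Now to the gauge post at (0.4625, 0.168).

```bash
python3 -m inch '[{"x":0.0165,"y":0.02,"z":0,"twist":0},{"x":0.0165,"y":0.02,"z":0,"twist":0},{"x":0.0165,"y":0.02,"z":0,"twist":0},{"x":0.0165,"y":0.02,"z":0.01,"twist":0},{"x":0,"y":0,"z":0,"twist":0}]' 1
python3 - <<'E'
from h import *
np.set_printoptions(precision=4,suppress=True)
im=cams.snapshot('wrist');cv2.imwrite('pics/w7.png',im[:,:,::-1])
print([ (r['confidence'],np.array(r['at'])*[560,420],atz('wrist',np.array(r['at'])*[560,420],.069)) for r in place_of('gauge_post','wrist')[:2]])
s=manip.state();print(s['time'],s['position'],proj('wrist',[*s['position'][:2],.094]))
E
```

```text
time: 13.8
position: [0.4594, 0.1718, 0.1637]
tcp_rot: [-0.002, 0.01, 1.0, 0.001]
force: [-0.4, 0.4, -0.4]
width: 0.0929
grip_force: 0.0
[(0.92, array([278.992,  11.592]), array([0.3118, 0.1703, 0.069 ])), (0.89, array([278.824, 221.508]), array([0.4673, 0.1656, 0.069 ]))]
13.9 [0.4626 0.1685 0.1645] [282.0316 225.9315]
```

View pics/w7.png

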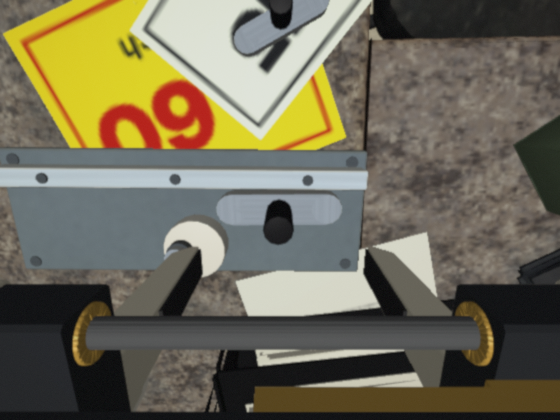

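The post top sits near (278,231), about 4 mm in x and 3 mm in y from the TCP axis. I'll correct for that, descend and grip.

```bash
python3 -m inch '[{"x":-0.003,"y":-0.003,"z":0.02,"twist":0},{"x":0,"y":0,"z":0.025,"twist":0},{"x":0,"y":0,"z":0.025,"twist":0},{"x":0,"y":0,"z":0.022,"twist":0},{"x":0,"y":0,"z":0.014,"twist":0}]'
python3 -m inch '[{"x":0,"y":0,"z":0,"twist":0},{"x":0,"y":0,"z":0,"twist":0},{"x":0,"y":0,"z":0,"twist":0},{"x":0,"y":0,"z":0,"twist":0},{"x":0,"y":0,"z":0,"twist":0}]' -1 25
python3 -m inch '[{"x":0,"y":0,"z":0,"twist":0},{"x":0,"y":0,"z":0,"twist":0},{"x":0,"y":0,"z":0,"twist":0},{"x":0,"y":0,"z":0,"twist":0},{"x":0,"y":0,"z":0,"twist":0}]'
python3 -m inch '[{"x":0.0015,"y":0,"z":0,"twist":0},{"x":0.0015,"y":0,"z":0,"twist":0},{"x":0.0015,"y":0,"z":0,"twist":0},{"x":0.0015,"y":0,"z":0,"twist":0},{"x":0,"y":0,"z":0,"twist":0}]'
```

```text
time: 14.4
position: [0.4664, 0.1635, 0.0572]
tcp_rot: [-0.0, 0.015, 1.0, -0.001]
force: [0.0, 0.8, 0.4]
width: 0.0928
grip_force: 0.0
time: 14.9
position: [0.466, 0.1654, 0.0592]
tcp_rot: [0.001, 0.014, 1.0, 0.0]
force: [-0.3, -0.5, 0.1]
width: 0.0576
grip_force: 0.0
time: 15.4
position: [0.4656, 0.1661, 0.0585]
tcp_rot: [0.0, 0.014, 1.0, 0.0]
force: [0.5, 1.6, -0.4]
width: 0.0237
grip_force: 25.0
time: 15.9
position: [0.4602, 0.1651, 0.0585]
tcp_rot: [0.001, 0.015, 1.0, -0.0]
force: [2.9, -0.0, -1.4]
width: 0.0239
grip_force: 25.0
```

```bash
python3 -m inch '[{"x":0.001,"y":-0.004,"z":0,"twist":0},{"x":0,"y":-0.008,"z":0,"twist":0},{"x":0,"y":-0.008,"z":0,"twist":0},{"x":0,"y":-0.008,"z":0,"twist":0},{"x":0,"y":-0.004,"z":0,"twist":0}]'
```

```text
time: 16.4
position: [0.459, 0.1333, 0.0587]
tcp_rot: [0.001, 0.015, 1.0, 0.001]
force: [5.0, 3.0, -4.0]
width: 0.0238
grip_force: 25.0
```

```bash
python3 -m inch '[{"x":0,"y":-0.005,"z":0,"twist":0},{"x":0,"y":-0.005,"z":0,"twist":0},{"x":0,"y":-0.005,"z":0,"twist":0},{"x":0,"y":-0.005,"z":0,"twist":0},{"x":0,"y":-0.005,"z":0,"twist":0}]'
python3 -m inch '[{"x":0,"y":-0.005,"z":0,"twist":0},{"x":0,"y":-0.005,"z":0,"twist":0},{"x":0,"y":-0.005,"z":0,"twist":0},{"x":0,"y":-0.005,"z":0,"twist":0},{"x":0,"y":-0.005,"z":0,"twist":0}]'
```

```text
time: 16.9
position: [0.4583, 0.1092, 0.0587]
tcp_rot: [0.002, 0.014, 1.0, 0.001]
force: [4.4, 3.8, -2.9]
width: 0.0236
grip_force: 25.0
time: 17.4
position: [0.4575, 0.0843, 0.0587]
tcp_rot: [0.001, 0.014, 1.0, 0.001]
force: [4.4, 3.5, -3.7]
width: 0.0236
grip_force: 25.0
```

It passes without resistance, so I'll carry on.

```bash
python3 -m inch '[{"x":0,"y":-0.007,"z":0,"twist":0},{"x":0,"y":-0.007,"z":0,"twist":0},{"x":0,"y":-0.007,"z":0,"twist":0},{"x":0,"y":-0.007,"z":0,"twist":0},{"x":0,"y":-0.007,"z":0,"twist":0}]'
python3 -m inch '[{"x":0,"y":-0.007,"z":0,"twist":0},{"x":0,"y":-0.007,"z":0,"twist":0},{"x":0,"y":-0.007,"z":0,"twist":0},{"x":0,"y":-0.007,"z":0,"twist":0},{"x":0,"y":-0.007,"z":0,"twist":0}]'
python3 -m inch '[{"x":0,"y":-0.008,"z":0,"twist":0},{"x":0,"y":-0.008,"z":0,"twist":0},{"x":0,"y":-0.008,"z":0,"twist":0},{"x":0,"y":-0.008,"z":0,"twist":0},{"x":0,"y":-0.004,"z":0,"twist":0}]'
python3 -m inch '[{"x":-0.0005,"y":0,"z":0,"twist":0},{"x":-0.0005,"y":0,"z":0,"twist":0},{"x":0,"y":0,"z":0,"twist":0},{"x":0,"y":0,"z":0,"twist":0},{"x":0,"y":0,"z":0,"twist":0}]'
python3 -m inch '[{"x":0,"y":0,"z":0,"twist":0},{"x":0,"y":0,"z":0,"twist":0},{"x":0,"y":0,"z":0,"twist":0},{"x":0,"y":0,"z":0,"twist":0},{"x":0,"y":0,"z":0,"twist":0}]' 0.2
python3 -m inch '[{"x":0,"y":0,"z":-0.01,"twist":0},{"x":0,"y":0,"z":-0.03,"twist":0},{"x":0,"y":0,"z":-0.03,"twist":0},{"x":-0.02,"y":0.02,"z":-0.03,"twist":0},{"x":-0.03,"y":0.02,"z":-0.03,"twist":0}]'
python3 -m inch '[{"x":0,"y":0,"z":0,"twist":0},{"x":0,"y":0,"z":0,"twist":0},{"x":0,"y":0,"z":0,"twist":0},{"x":0,"y":0,"z":0,"twist":0},{"x":0,"y":0,"z":0,"twist":0}]'
python3 b.py pics/w8.png | head -9
```

```text
time: 17.9
position: [0.4565, 0.0493, 0.0587]
tcp_rot: [0.001, 0.014, 1.0, 0.001]
force: [3.9, 2.9, -3.4]
width: 0.0235
grip_force: 25.0
time: 18.4
position: [0.4554, 0.0145, 0.0587]
tcp_rot: [0.001, 0.014, 1.0, 0.001]
force: [5.2, 2.9, -3.8]
width: 0.0236
grip_force: 25.0
time: 18.9
position: [0.4543, -0.022, 0.0586]
tcp_rot: [0.001, 0.014, 1.0, 0.001]
force: [5.1, 3.9, -3.0]
width: 0.0238
grip_force: 25.0
time: 19.4
position: [0.4545, -0.0226, 0.0586]
tcp_rot: [0.0, 0.014, 1.0, -0.0]
force: [2.9, -0.6, -0.7]
width: 0.0235
grip_force: 25.0
time: 19.9
position: [0.4536, -0.0224, 0.0583]
tcp_rot: [-0.001, 0.014, 1.0, -0.0]
force: [-0.0, -0.0, 0.9]
width: 0.055
grip_force: 0.0
time: 20.4
position: [0.504, 0.0158, 0.1906]
tcp_rot: [-0.001, 0.015, 1.0, -0.0]
force: [1.4, 0.2, -0.4]
width: 0.0557
grip_force: 0.0
time: 20.9
position: [0.5042, 0.0154, 0.1877]
tcp_rot: [-0.001, 0.015, 1.0, -0.0]
force: [0.1, 0.4, 0.7]
width: 0.056
grip_force: 0.0
guide 0.86 [335.328 190.68 ] [0.5051 0.0751 0.    ]
fence 0.57 [335.496 132.006] [0.4408 0.0722 0.012 ]
roller_center 0.66 [350.392 189.588] [0.4984 0.0864 0.026 ]
crank_knob 0.92 [301.112 277.494] [0.5726 0.032  0.073 ]
gauge 0.81 [243.824 148.806] [ 0.4551 -0.0228  0.012 ]
gauge_post 0.61 [236.32  154.014] [ 0.4543 -0.0225  0.069 ]
gauge_post 0.51 [347.984 192.108] [0.4909 0.0752 0.069 ]
21.25 [0.5053 0.0161 0.1884] [-0.0001  0.014   0.9999 -0.    ]
printer [ 0.5649 -0.1238  0.135 ]
```

View pics/w8.png

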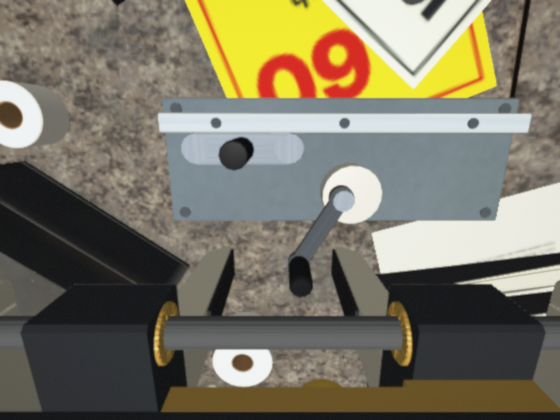

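The gauge is past the roller at (243,150), beside the fence, and the rolls are untouched. One last gap check.

```bash
sed -i "s#w6.png#w8.png#; s#(281,177)#(352,194)#; s#(267.5,181)#(343,200)#g; s#(225,252)#(303,262)#; s#range(150,300),103,114#range(310,500),127,138#; s#range(150,300),83,95#range(310,500),107,119#; /^for cc/d" e.py
cat >> e.py <<'E'
for cc in(205,265,280): 
    r=160+np.diff(-g[160:175,cc]).argmax()+.5;print('gauge inner fx',fx(atz('wrist',(cc,r),.034),fi))
E
python3 e.py
```

```text
fence [0.0282 0.4386] [0.0278 0.4215] 2.8353530919383426e-05 3.438496037340002e-05 thick 0.01710879688436833
roller [0.5023 0.0859] 0.029733701369887212 94 0.00017339452853058865 fx 0.061275305859406076 scaled 0.061824094918901625 bolt [0.5018 0.0735] 0.061108842175324335
q from roller 1.2954173126091932 0.012435570528677378
q lever 1.4017497858910823
fx from fence midline -9: 0.06145858606050602
gauge inner fx 0.030263070859853435
gauge inner fx 0.030223795974665037
gauge inner fx 0.030213977079122926
```

The roller centre is 61.3–61.8 mm from the fence, a gap of about 31.5 mm, so I'll hand the job in.

```bash
python3 -c "
from workcell import manip
print(manip.finish_job())"
```

```text
the job is handed in; nothing more can be done
None
```

I set the roller gap to about 31.5 mm by camera measurement, slid the gauge through freely to about y = -97 mm beside the fence, left the label rolls alone, and handed the job in at about 21 s; no verdict came back.

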